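# Park the portafilter hands-free in the grinder's sprung holder

### The arm

A 6-joint arm with a two-finger parallel gripper is mounted at the origin on the work surface. World frame = base frame: x ahead of the robot, y to its left, z up, the work surface at z = 0. Lengths are in m, angles in rad, forces in N, time in s.
With the tool pointing down it reaches from about 0.225 to 0.725 m from the base axis. Payload 3.1 kg.
Tool frame: the origin (TCP) lies midway between the tips of the shut fingers; the grasp point (between the pads) lies 19 mm behind it (r.tcp_to_grasp is the distance from the TCP to the grasp point, in m); z points along the fingers, y is the direction in which the jaws open and shut (so a half turn about z gives the same grasp; the last joint's range is limited). The gripper opens to 85 mm and grips with 20 to 120 N. Pads are 22 mm wide; open, the fingers measure 114 mm over their backs; the gripper's body (76 mm by 85 mm) begins 54 mm behind the grasp point. The pads swing forward as they close: fully open they stand 13 mm farther back than shut.
Start: joints at [1.13, 0.048, 0.099, 1.622, 0, 1.443], TCP at [0.162, 0.5, 0.231] pointing down, gripper open.
Joint ranges: [-2.91, 2.91], [-0.99, 1.94], [-1.21, 1.42], [-2.12, 2.29], [-1.49, 1.47], [-3.14, 3.14]. Speed limits (rad/s): [2.79, 2.79, 3.14, 3.14, 3.14, 3.14].

### API

Orientations are given as a unit quaternion [w, x, y, z].
In Python, from cell import r, vision gives the robot as it stands.
- The arm moves only by the shell command python3 -m handwheel 'ROWS' [FORCE]. ROWS is a JSON object of lists of equal length, an entry for each row: "dp": the shift along the tool's x, y, z in cm, a list of three; "yaw": the turn about the tool's z in rad; "jaw": the opening, from 0 (shut) to 1 (fully open). In form: {"dp": [[dx, dy, dz], ...], "yaw": [yaw, ...], "jaw": [jaw, ...]}. A call has 1 to 12 rows; each row is the pose to reach, as a shift and turn from the pose measured when the call began, along the tool's axes at that moment; what a row does not reach only later rows make up. A row lasts 1/8 s, in which the tool goes at most 62.5 mm and 10.7 degrees, less where a joint would pass 70% of its speed; a pose out of reach is approached as far as the arm can. A call with a gripper value outside its range is refused whole. The fingers move at their own pace and stop on an object; FORCE is the grip in N (left out, the last holds). Time passes only in rows, so rows that repeat a pose let the fingers close. It gives the time, the measured TCP pose, the force and the opening at its end, in the units of the state.
- r.observe(): the state, without advancing time (a new reading comes with each control period).
- vision.read_camera(name): name is "scene" or "top"; returns the picture (420x560x3 uint8, red, green, blue); there is no depth.
- vision.camera_model(name): a dict with "intrinsics" (3x3 intrinsics, pixels), "D" ([k1, k2, p1, p2, k3] as OpenCV has them; the pictures are not rectified), "position" and "rotation" of the camera in the world. Camera axes: x right, y up, looking along -z (the intrinsics and any distortion apply to the point x, -y, -z); pixel columns grow to the right and rows downward; lengths in m; the calibration is good to about 2 mm. A picture is of the moment at which its call begins. camera_model takes no time and is no camera call.
- r.close_job(): hands the job in, once; it reports no verdict.
The state is a dict: "t": time; "qpos": joint angles; "joint_velocities": joint speeds; "effort": joint torques, N m; "position": TCP position; "eef_rot": TCP orientation; "wrist_force": force on the tool from outside, world axes, zero at the start; "ft_torque": the same for the moment, N m; "opening": finger opening in m.
Only numpy, scipy, OpenCV 4.12 (cv2) and the standard library are available. Lean on these libraries where they do the work, as an engineer would, in place of code of your own. Each camera call takes 0.05 s, during which the arm holds its last target. There are 200 camera calls.

### The job

Take the portafilter off its tamping stand and park it hands-free in the coffee grinder's holder, ready for grinding: slide it along the fork so that its rim pushes the sprung hold-down arm up and back, carry on until it is fully home in the fork, and let go so that the arm bears down on the rim and keeps it level with the handle pointing straight out. Do it gently, feeling your way, so that nothing of the grinder gets bent, and leave the other things on the ledge where they are.

Things in the scene. Friction and masses are not known exactly. Their poses are not given: they have to be found in the camera images.
- portafilter: Chrome portafilter, 0.36 to 0.48 kg. Origin: centre of the head's flat underside (disc 64 mm across); z up, handle along -x. Under it on the axis a spout 22 mm thick and 22 mm long, then outlets (25 mm over both in y) to 42 mm below. Small lugs on the head reach y = +-40.5 mm. Balance point about x = -38: it droops handle-first off the fork unless the hold-down arm bears on it.
- pf_rim (a point): Centre of the portafilter's rim, top face, 30 mm above its origin. Rim 70 mm across outside, open basket 60 mm across inside. Axes as the portafilter.
- pf_handle (a point): Point on the centreline of the portafilter's flat-sided dark wooden handle, 98 mm along -x and 18 mm above its origin. Handle 26 mm wide (y), 28 mm high, from x = -58 to -166 of the portafilter; the neck from the head to the handle is 14 mm thick.
- grinder: Coffee grinder, fixed, aluminium, body 112 mm wide, 359 mm high with its hopper. Origin: on the ledge, under the axis of a portafilter that is fully home. +x points into the machine: the way a portafilter slides in, its handle pointing out along -x. Body front at x = 82 mm, catch tray 17 mm high under the fork. Fork and arm are light: over 35 N on any part of the grinder bends it.
- fork_line (a point): On the grinder's z axis, 119 mm up: middle of the fork's range. A U fork of 8 mm rod is clamped with the arm at an unmeasured height: prong tops level, 104 to 134 mm over the ledge; feel for them. Rod centres y = +-17 mm (26 mm clear for the spout) from x = -46 to 5, flaring to +-26 mm at the tips, x = -62. The U's closed end stops the spout when the portafilter's origin is at x = 0, y = 0.
- chute_mouth (a point): Lower end of the grinder's coffee chute, 202 mm above the ledge on the grinder's z axis, over the basket. Chute and housing are 34 mm wide and reach from x = -17 mm back to the body; nothing of the fixed grinder stands in front of that above the tray.
- holddown (a joint): Angle of the sprung arm over the fork, a 14 mm steel strap. Pivot x = 70 mm (grinder's x), 38 over the prong tops; nose x = 20, 22 over them; then a lip rising at 16 degrees to its end: x = -27, 34 over them, so touch down on the prongs with the rim short of it. 0: down, free; up is +, to 0.9 rad. A rim sliding in (5 to 15 N) lifts it to about 0.16; home, the nose dips into the basket: about 0.105, 3 to 4 N.
- stand: Wooden tamping stand, fixed, 120 x 96 mm, where the portafilter starts. Origin: centre underneath, below the head; x as the portafilter's. The top at 60 mm carries the head, with a 32 mm slot along x for the spout; a steel saddle at x = -50 mm holds the neck from below, side ears up to 78 mm. Lift the portafilter straight up, 45 mm or more.
- jug: Small stainless milk jug, 76 mm wide, 90 mm high, loose bystander. Origin: centre underneath.
- cup: White espresso cup, 62 mm wide, 58 mm high, loose bystander. Origin: centre underneath.
- tamper: Steel tamper, 58 mm wide, 80 mm high, standing, loose bystander. Origin: centre underneath.
- canister: Clear acrylic canister with a closed flip-top lid, 94 mm square, 168 mm high, loose bystander. Origin: centre underneath.
- spoons: Pink measuring spoon set on a ring, lying flat, 120 mm long, loose bystander. Origin: at the ring.
- reamer: Wooden citrus reamer lying down, 156 mm long, 46 mm high, loose bystander. Origin: underneath its middle.
- switchplate: Chrome double toggle switch plate lying flat, 115 x 72 mm, 28 mm high with its toggles, loose bystander. Origin: centre underneath.
Not all that is in view belongs to the job. Leave any green or yellow look-alike of the portafilter alone.

How it is judged:
On the way, in this order (a step that is already met when the one before it is completed fails the run):
1. the portafilter is lifted clear of its stand (z of portafilter in the frame of stand above 0.085 m), for 0.2 s.
2. the hold-down arm is pushed up by the portafilter entering the fork (value of joint holddown above 0.06 rad and contact force between portafilter and grinder above 0.5 N), for 0.1 s.
At the end, for the whole second after the job is handed in: The portafilter rests in the fork within 3 mm of fully home and 5 mm of the middle, level within 4.5 degrees, handle straight out within 10 degrees, at rest, with the hold-down arm bearing on its rim (angle 0.07 to 0.14), and the robot has let go (x of portafilter in the frame of grinder between -0.003 and 0.003 m and y of portafilter in the frame of grinder between -0.005 and 0.005 m and z of portafilter in the frame of grinder between 0.1 and 0.138 m and value of joint holddown between 0.07 and 0.14 rad and angle between portafilter's own z axis and vertical below 0.08 rad and angle between the x axis of portafilter and the x axis of grinder, either way round below 0.17 rad and linear speed of portafilter below 0.01 m/s); the robot touches nothing.
It fails at once if more than 35 N on the grinder, its fork or its arm (contact force between grinder and anything else above 35 N).
It fails at once if a bystander (jug, cup, tamper, canister, spoons, reamer, switch plate) is shifted by more than 25 mm (distance of any of jug, cup, tamper, canister, spoons, reamer, switchplate from where it was at the start of the episode above 0.025 m).
It also fails if it takes over 64 s, if anything falls off the work surface, if the arm or the gripper's body presses on something with over 40 N, if the wrist force passes 120 N, or if a joint passes its speed limit or range.

## Working session

There is one attempt and no reset: what is moved stays moved. The work goes in short steps, Python scripts to look and compute and a shell command to move; the robot and the scene stay as the last step left them, time stands still between calls to the robot, and variables do not carry over. Pictures are saved under pics/ and viewed, about 8 in all and at most 12, crops included, and the job is handed in when it is done.

```bash
mkdir -p pics; python3 - <<'E'
from cell import r, vision
import cv2,numpy as np
for n in("scene","top"):
    cv2.imwrite(f"pics/{n}0.png",cv2.cvtColor(vision.read_camera(n),cv2.COLOR_RGB2BGR))
    m=vision.camera_model(n);print(n,{k:np.round(v,4).tolist() for k,v in m.items()})
print({k:np.round(v,3).tolist() for k,v in r.observe().items()}, r.tcp_to_grasp)
E
```

```text
scene {'intrinsics': [[473.4848, 0.0, 282.5638], [0.0, 473.4848, 207.9622], [0.0, 0.0, 1.0]], 'D': [-0.1675, 0.0, 0.0, 0.0, 0.0], 'position': [0.9756, 0.4487, 1.129], 'rotation': [0.4748, 0.1244, 0.2288, 0.8407]}
top {'intrinsics': [[430.4551, 0.0, 276.3889], [0.0, 430.4551, 209.1011], [0.0, 0.0, 1.0]], 'D': [-0.1167, 0.0, 0.0, 0.0, 0.0], 'position': [0.3489, 0.1493, 1.4133], 'rotation': [-0.6987, -0.0366, 0.0332, 0.7137]}
{'t': 0.1, 'qpos': [1.13, 0.049, 0.098, 1.622, -0.0, 1.443], 'joint_velocities': [-0.0, -0.002, 0.004, 0.002, -0.001, -0.0], 'effort': [0.003, -33.985, 32.094, 0.016, -0.0, 0.0], 'position': [0.161, 0.499, 0.23], 'eef_rot': [-0.0, 0.156, 0.988, -0.001], 'wrist_force': [0.171, 0.426, -0.177], 'ft_torque': [0.057, -0.008, 0.024], 'opening': 0.085} 0.0187
```

View pics/scene0.png

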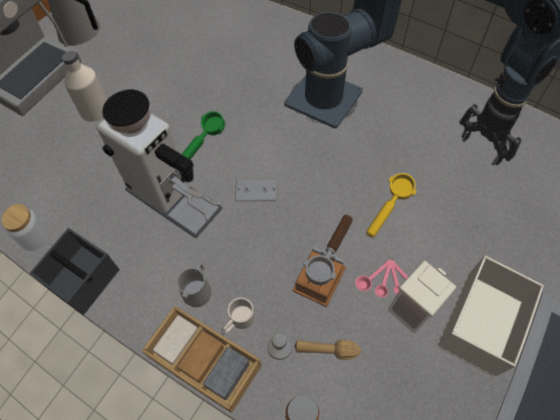

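View pics/top0.png

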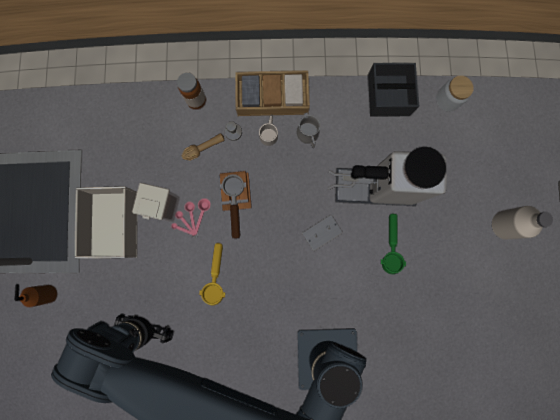

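The scene view shows the dark-handled portafilter on its stand at (320,270) and the grinder at (150,160), with its fork at about (190,195). In the top view the candidates are the brown/chrome one at (234,186) on the wooden stand, a yellow one at (213,292) and a green one at (392,262). Only the first is chrome and wood on a stand, so it is the target. I'll confirm it in an enlarged crop.

```bash
cat > h.py <<'E'
from cell import r, vision
import cv2, numpy as np
from scipy.spatial.transform import Rotation as R
def cam(n):
    m=vision.camera_model(n); q=np.array(m["rotation"])
    M=R.from_quat(np.roll(q,-1)).as_matrix() if q.size==4 else q
    return np.array(m["intrinsics"]),np.array(m["D"]),np.array(m["position"]),M@np.diag([1,-1,-1])
def proj(n,P):
    K,D,p,M=cam(n); return cv2.projectPoints((np.atleast_2d(P)-p)@M,np.zeros(3),np.zeros(3),K,D)[0][:,0]
def ray(n,px):
    K,D,p,M=cam(n); u=cv2.undistortPoints(np.array([[px]],float),K,D)[0,0]; return p,M@np.r_[u,1]
def at(n,px,z):
    p,d=ray(n,px); return p+d*(z-p[2])/d[2]
def tri(a,b):
    p,d=ray("top",a); q,e=ray("scene",b)
    s=np.linalg.lstsq(np.c_[d,-e],q-p,rcond=None)[0]; A=p+d*s[0];B=q+e*s[1]
    return (A+B)/2,np.linalg.norm(A-B)
def crop(n,x,y,w,h,f,im=None):
    im=vision.read_camera(n) if im is None else im
    return cv2.cvtColor(cv2.resize(im[y:y+h,x:x+w],None,fx=f,fy=f,interpolation=cv2.INTER_CUBIC),cv2.COLOR_RGB2BGR)
E
python3 - <<'E'
from h import *
a=crop("top",190,150,80,100,5); b=crop("scene",280,200,80,110,5)
c=crop("top",320,140,80,80,5); d=crop("scene",110,120,120,120,5)
p=np.zeros((600,800,3),np.uint8)
p[:500,:400]=a;p[:550,400:]=b
cv2.imwrite("pics/pf.png",p)
cv2.imwrite("pics/gr.png",crop("scene",120,130,130,110,6)[:600,:800])
E
```

```text
(no output)
```

View pics/pf.png

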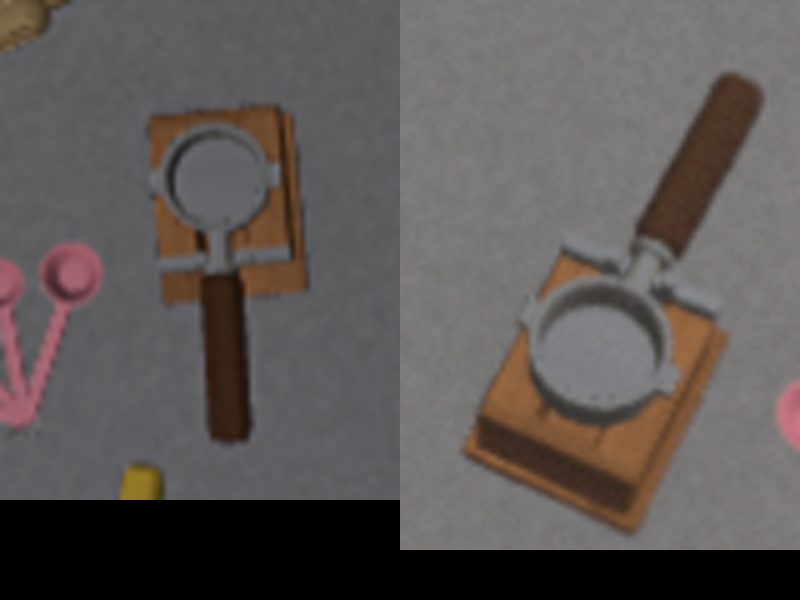

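View pics/gr.png

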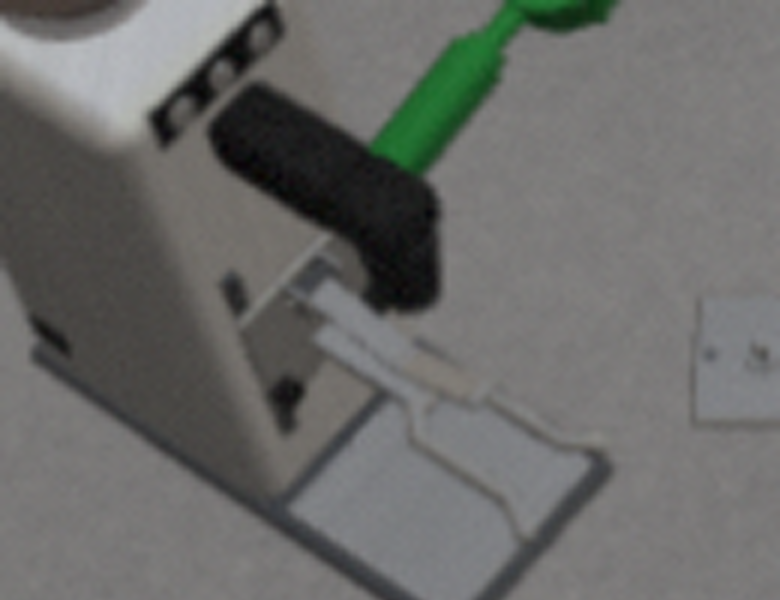

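The crop confirms it: chrome head, brown handle, head on the stand, with the rim centre at top (233.4,185.4) and scene (320,269.6). The grinder crop shows the fork tips at scene (207.5,220) and (220.8,203.3), and the strap with its lip above them. Next is a top crop of the grinder.

```bash
python3 - <<'E'
from h import *
cv2.imwrite("pics/grt.png",crop("top",325,140,130,75,6))
c=at("top",(233.4,185.4),.09);print("rim",c,at("scene",(320,269.6),.09),tri((233.4,185.4),(320,269.6)))
f=at("top",(236,237.4),.092);s=at("top",(234.4,205.6),.092);print(f,s,np.degrees(np.arctan2(*(s-f)[1::-1])),np.degrees(np.arctan2(*(c-f)[1::-1])))
f=at("scene",(280+337/5,200+82/5),.092);s=at("scene",(280+262/5,200+238/5),.092);c=at("scene",(320,269.6),.09);print(f,s,np.degrees(np.arctan2(*(s-f)[1::-1])),np.degrees(np.arctan2(*(c-f)[1::-1])))
E
```

```text
rim [0.55716938 0.28645577 0.09      ] [0.56178814 0.29180105 0.09      ] (array([0.55822192, 0.28888408, 0.07947057]), np.float64(0.002933375247435242))
[0.39532848 0.28003336 0.092     ] [0.49364166 0.28379443 0.092     ] 2.1908435641046227 2.2725030243946516
[0.40118801 0.28138971 0.092     ] [0.49689062 0.28996127 0.092     ] 5.118017406751455 3.709164851655043
```

View pics/grt.png

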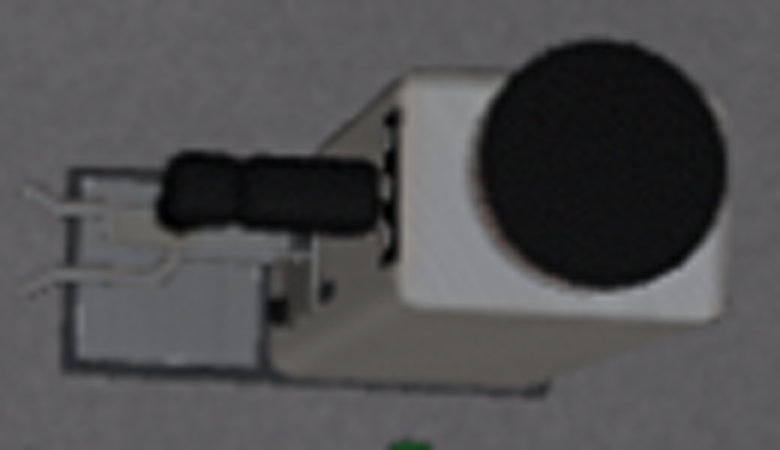

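The top crop shows the fork tips at (328.7,171.2) and (328.3,188.8), the tray front corners at (336,168) and (336,202), and the base edge running to (416.5,205.5). The chute covers the middle of the strap. I'll triangulate.

```bash
python3 - <<'E'
from h import *
A=tri((328.7,171.2),(207.5,220));B=tri((328.3,188.8),(220.8,203.3));print("tips",A,B)
for z in(.1,.115,.13):
  a=[at("top",(328.7,171.2),z),at("top",(328.3,188.8),z)];b=[at("scene",(207.5,220),z),at("scene",(220.8,203.3),z)]
  print(z,a[0][:2],a[1][:2],b[0][:2],b[1][:2])
g=lambda x,y:(325+x/6,140+y/6)
ang=lambda p,q:np.degrees(np.arctan2(*(q-p)[1::-1]))
c1=at("top",g(66,170),.017);c2=at("top",g(64,374),.017);print("tray",c1,c2,ang(c2,c1))
print("base edge",at("top",g(64,374),.005),at("top",g(548,395),.005),ang(at("top",g(64,374),.01),at("top",g(548,395),.01)))
print("prongs",ang(at("top",g(60,209),.115),at("top",g(105,210),.115)),ang(at("top",g(55,274),.115),at("top",g(145,273),.115)))
T=.359*0+.3
print("body top edges z~.27", at("top",g(400,305),.27),at("top",g(405,75),.27),ang(at("top",g(400,305),.27),at("top",g(405,75),.27)), ang(at("top",g(410,307),.27),at("top",g(715,322),.27)))
s=lambda x,y:(120+x/6,130+y/6)
print("scene tray corner r",at("scene",s(612,465),.017),"base left", ang(at("scene",s(612,465),.017),at("scene",s(480,600),.017)), at("scene",s(35,355),.003),at("scene",s(400,600),.017),ang(at("scene",s(400,600),.017),at("scene",s(275,510),.017)))
E
```

```text
tips (array([ 0.59381341, -0.0105786 ,  0.10040352]), np.float64(0.000620456396498286)) (array([ 0.53844534, -0.00739895,  0.10454249]), np.float64(0.0016784376595181752))
0.1 [ 0.593724  -0.0103575] [ 0.53866992 -0.00720571] [ 0.59379456 -0.01104876] [ 0.53685741 -0.01020699]
0.115 [ 0.59092824 -0.00853374] [ 0.53650297 -0.00541795] [ 0.5993605  -0.00434611] [ 0.54325335 -0.0035166 ]
0.13 [ 0.58813247 -0.00670998] [ 0.53433601 -0.00363019] [0.60492644 0.00235654] [0.54964928 0.00317378]
tray [ 0.61833048 -0.04494085  0.017     ] [ 0.50550456 -0.03974825  0.017     ] -2.6350713251830644
base edge [ 0.50685005 -0.04137312  0.005     ] [ 0.48956764 -0.31105967  0.005     ] -93.66668891876438
prongs -92.38226770748453 -90.49137246296604
body top edges z~.27 [ 0.50521858 -0.15864262  0.27      ] [ 0.61077013 -0.16656173  0.27      ] -4.290632219674816 -93.83478265644874
scene tray corner r [ 0.51072788 -0.03672846  0.017     ] base left -7.117067264404556 [ 0.59877163 -0.31850044  0.003     ] [ 0.61681878 -0.07848982  0.017     ] -95.2337988296372
```

```bash
cat >> h.py <<'E'
def goto(pos,ydeg):
    "dp(cm), yaw that bring the TCP to pos with tool y along ydeg (mod 180)"
    o=r.observe();M=R.from_quat(np.roll(o["eef_rot"],-1)).as_matrix()
    d=M.T@(np.array(pos)-o["position"])*100
    w=ydeg-np.degrees(np.arctan2(M[1,1],M[0,1])); w=(w+90)%180-90
    print("dp",np.round(d,2),"yaw",round(-np.radians(w),3),"tilt",np.round(np.degrees(np.arccos(-M[2,2])),2),"t",round(o["t"],2))
E
python3 -c "
from h import *
goto([.467,.285,.16],93)"
python3 -m handwheel '{"dp":[[-5.5,-1.7,0],[-11,-3.5,0],[-17,-5.2,0],[-23,-7,0],[-29,-9,0],[-35.6,-11.1,0],[-35.6,-11.1,3],[-35.6,-11.1,6],[-35.6,-11.1,6]],"yaw":[-0.06,-0.12,-0.18,-0.24,-0.30,-0.366,-0.366,-0.366,-0.366],"jaw":[1,1,1,1,1,1,1,1,1]}'
python3 - <<'E'
from h import *
goto([.467,.285,.0585],93)
cv2.imwrite("pics/g1.png",crop("scene",270,130,130,100,6))
E
```

```text
dp [-35.66 -11.     7.11] yaw -0.365 tilt 0.02 t 0.4
t: 1.52
position: [0.4643, 0.283, 0.168]
eef_rot: [-0.003, -0.026, 1.0, -0.001]
wrist_force: [-0.6, -0.2, -0.5]
opening: 0.0856
dp [-0.35  0.21 10.95] yaw 0.0 tilt 0.39 t 1.52
```

View pics/g1.png

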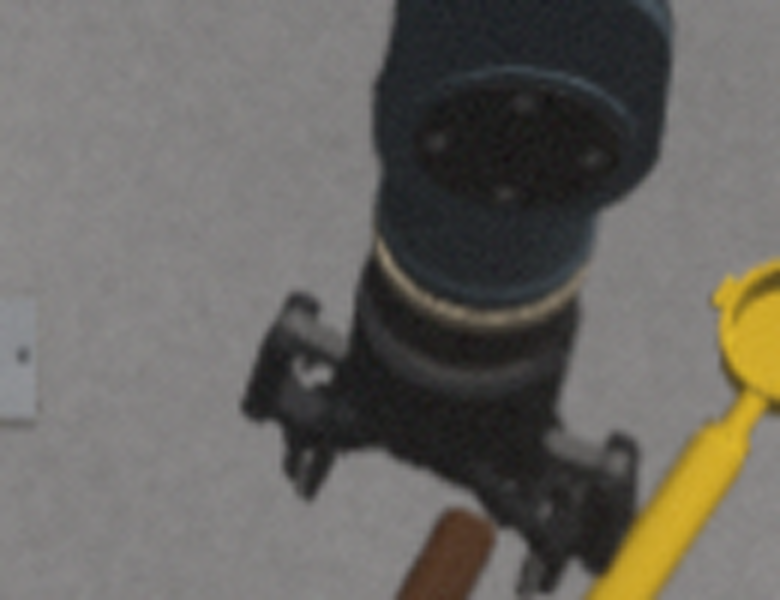

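The open fingers straddle the handle line (handle end at crop (470,515)), and the yellow look-alike is off to the side. I'll descend and grip.

```bash

python3 -m handwheel '{"dp":[[-0.35,0.2,3],[-0.35,0.2,6],[-0.35,0.2,8],[-0.35,0.2,10],[-0.35,0.2,10.9],[-0.35,0.2,10.9],[-0.35,0.2,10.9]],"yaw":[0,0,0,0,0,0,0],"jaw":[1,1,1,1,1,1,1]}'
python3 -m handwheel '{"dp":[[0,0,0],[0,0,0],[0,0,0],[0,0,0],[0,0,0],[0,0,0],[0,0,0],[0,0,0]],"yaw":[0,0,0,0,0,0,0,0],"jaw":[0.5,0.35,0.2,0,0,0,0,0]}' 90
```

```text
t: 2.45
position: [0.4693, 0.2864, 0.0627]
eef_rot: [-0.0, -0.027, 1.0, -0.0]
wrist_force: [-0.3, -0.1, 0.1]
opening: 0.0853
t: 3.45
position: [0.4695, 0.2863, 0.0631]
eef_rot: [0.0, -0.027, 1.0, -0.0]
wrist_force: [-0.5, -2.4, 6.2]
opening: 0.0246
```

```bash

python3 -m handwheel '{"dp":[[0,0,-0.5],[0,0,-1],[0,0,-2],[0,0,-3],[0,0,-4],[0,0,-5],[0,0,-6],[0,0,-7],[0,0,-8],[0,0,-8],[0,0,-8],[0,0,-8]],"yaw":[0,0,0,0,0,0,0,0,0,0,0,0],"jaw":[0,0,0,0,0,0,0,0,0,0,0,0]}' 90
python3 - <<'E'
from h import *
o=r.observe();print(o["ft_torque"],o["position"])
a=crop("top",190,150,80,100,5); b=crop("scene",270,180,80,110,5)
p=np.zeros((550,800,3),np.uint8)
p[:500,:400]=a;p[:550,400:]=b
cv2.imwrite("pics/l1.png",p)
E
```

```text
t: 4.95
position: [0.469, 0.2862, 0.1424]
eef_rot: [-0.001, -0.027, 1.0, -0.001]
wrist_force: [0.5, -0.5, -4.4]
opening: 0.0247
[-0.05369536  0.2430803  -0.02010475] [0.46901514 0.28615806 0.14237242]
```

View pics/l1.png

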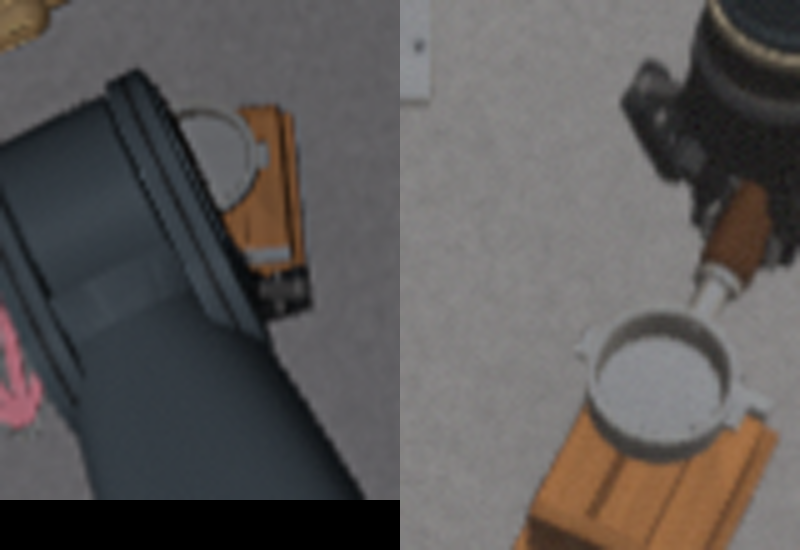

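Lifted: the rim is at scene crop (662,382) and the handle is held firmly. I'll check its pose and plan the transfer.

```bash
python3 - <<'E'
from h import *
px=(270+262/5,180+382/5)
for z in(.16,.169,.175): print(z,at("scene",px,z))
print(proj("scene",[[.559,.2885,.169],[.561,.2905,.169],[.561,.2905,.159]]),px, proj("scene",[[.5595,.29,.09]]))
E
```

```text
0.16 [0.55898379 0.29145716 0.16      ]
0.169 [0.56285346 0.29291809 0.169     ]
0.175 [0.56543324 0.29389205 0.175     ]
[[321.50052146 254.11294042]
 [321.85153413 255.23697331]
 [321.56187548 257.08997502]] (322.4, 256.4) [[319.80593226 268.47327279]]
```

```bash
python3 - <<'E'
from h import *
for s in (.3,.4,.5):
  print(s,[proj("top",[[s*np.cos(1.13)+o*np.sin(1.13),s*np.sin(1.13)-o*np.cos(1.13),z]])[0].round() for o in(0,-.065,-.13) for z in(.3,.4,.5)])
o=r.observe();print(o["qpos"].round(3) if hasattr(o["qpos"],'round') else o["qpos"])
E
python3 - <<'E'
import cv2
E
ls
```

```text
0.3 [array([233., 339.]), array([228., 348.]), array([223., 358.]), array([223., 362.]), array([217., 373.]), array([210., 386.]), array([212., 385.]), array([206., 398.]), array([198., 414.])]
0.4 [array([198., 323.]), array([190., 330.]), array([180., 338.]), array([187., 346.]), array([178., 355.]), array([167., 366.]), array([177., 369.]), array([167., 380.]), array([155., 394.])]
0.5 [array([163., 306.]), array([151., 312.]), array([138., 318.]), array([152., 329.]), array([140., 337.]), array([125., 346.]), array([142., 352.]), array([129., 362.]), array([113., 373.])]
[ 4.260e-01  1.110e-01 -1.000e-02  1.451e+00 -1.000e-03  3.730e-01]
h.py
pics
```

```bash

python3 -m handwheel '{"dp":[[0,0,-1.3],[0,0,-2.6],[-0.9,-1.9,-2.6],[-1.9,-3.9,-2.6],[-2.8,-5.9,-2.6],[-3.7,-7.9,-2.6],[-4.6,-9.8,-2.6],[-5.6,-11.8,-2.6],[-6.5,-13.7,-2.6],[-7.4,-15.7,-2.6],[-8.3,-17.6,-2.6],[-9.2,-19.6,-2.6]],"yaw":[0.14,0.28,0.42,0.56,0.70,0.84,0.98,1.12,1.26,1.40,1.54,1.68],"jaw":[0,0,0,0,0,0,0,0,0,0,0,0]}' 90
python3 - <<'E'
from h import *
goto([.5722,.0947,.15],-3.5)
E
python3 -m handwheel '{"dp":[[0,0,0],[0,0,0]],"yaw":[0,0],"jaw":[0,0]}' 90
python3 - <<'E'
from h import *
goto([.5722,.0947,.15],-3.5)
cv2.imwrite("pics/f1.png",crop("scene",150,130,110,100,6))
E
```

```text
t: 6.55
position: [0.5718, 0.0949, 0.1683]
eef_rot: [-0.0, 0.728, 0.685, -0.001]
wrist_force: [0.7, -0.2, -4.5]
opening: 0.0247
dp [-0.02  0.04  1.83] yaw 0.0 tilt 0.06 t 6.55
t: 6.8
position: [0.5715, 0.0954, 0.1681]
eef_rot: [-0.001, 0.728, 0.686, -0.0]
wrist_force: [-0.3, 0.3, -5.2]
opening: 0.0244
dp [-0.07  0.07  1.81] yaw 0.002 tilt 0.09 t 6.8
```

View pics/f1.png

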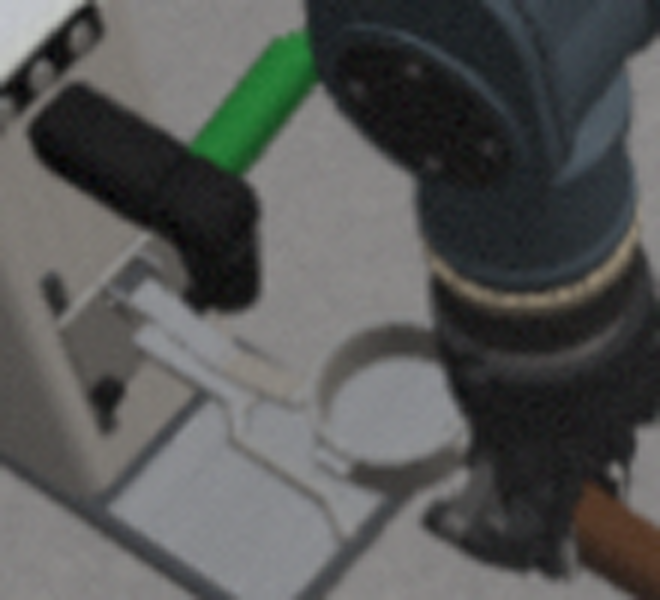

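The rim is at about scene crop (395,405) and the lip end is just left of it at (300,390). The near fork tip is at (345,540), and the pf is hovering in front of the fork. I'll fit the grinder pose and fork height from the tips, lip end and tray corners.

```bash
python3 - <<'E'
from h import *
from scipy.optimize import least_squares
print("lip",tri((343,178.2),(200.2,195.8)))
s=lambda x,y:(120+x/6,130+y/6); g=lambda x,y:(325+x/6,140+y/6)
# (cam,px,[x,y,z],hflag,weight)  y_g>0 = world +X side (near in scene)
F=[("top",g(22,187),(-60,26,-4),1),("top",g(20,293),(-60,-26,-4),1),("scene",s(525,540),(-60,26,-4),1),("scene",s(605,440),(-60,-26,-4),1),
("top",g(108,229),(-27,0,35),1),("scene",s(481,395),(-27,0,35),1)]
L=[] # side base lines: right side y=-56 from top, z .003..
def res(p):
    x,y,a,h=p; c,sn=np.cos(a),np.sin(a); e=[]
    for n,px,P,f in F:
        P=np.array(P)/1e3; W=[x+c*P[0]-sn*P[1],y+sn*P[0]+c*P[1],P[2]+h]
        e+=list(proj(n,W)[0]-px)
    # direction/centre priors from base: line centre at y=-.044 is x=.563, angle -93.5
    e+=[(a+np.radians(93.5))/np.radians(1)]
    cx=x+(-.044-y)*np.cos(a)/np.sin(a); e+=[(cx-.563)/.002]
    return np.array(e)
f=least_squares(res,[.562,-.071,-1.63,.11]);print(f.x,np.degrees(f.x[2]),f.fun.round(1))
J=np.linalg.inv(f.jac.T@f.jac);print(np.sqrt(np.diag(J)))
print("rim scene", at("scene",(150+395/6,130+405/6),.195), "expect dir -93.5 from TCP .091")
E
```

```text
lip (array([ 0.56368142, -0.04740262,  0.14271152]), np.float64(5.024691462656653e-05))
[ 0.56222154 -0.07071752 -1.63067925  0.10714571] -93.43103848238711 [ 0.8  0.5  0.7 -0.6 -0.1 -1.5 -0.6  0.4 -1.2  0.   1.2  0.8  0.1  0.4]
[0.00128261 0.00157709 0.01606668 0.00358941]
rim scene [0.57046102 0.01317399 0.195     ] expect dir -93.5 from TCP .091
```

```bash

python3 -m handwheel '{"dp":[[-0.1,0,0.5],[-0.2,0,1],[-0.4,0,1.5],[-0.5,0,2],[-0.6,0,2.5],[-0.7,0,3],[-0.7,0,3.5],[-0.7,0,4],[-0.7,0,4],[-0.7,0,4]],"yaw":[0,0,0,0,0,0,0,0,0,0],"jaw":[0,0,0,0,0,0,0,0,0,0]}' 90
python3 -m handwheel '{"dp":[[0,0,0.2],[0,0,0.4],[0,0,0.5],[0,0,0.5]],"yaw":[0,0,0,0],"jaw":[0,0,0,0]}' 90
python3 -m handwheel '{"dp":[[0,0,0.2],[0,0,0.4],[0,0,0.5],[0,0,0.5]],"yaw":[0,0,0,0],"jaw":[0,0,0,0]}' 90
```

```text
t: 8.1
position: [0.5711, 0.0887, 0.1283]
eef_rot: [-0.0, 0.728, 0.686, -0.0]
wrist_force: [-0.1, 0.2, -4.1]
opening: 0.0245
t: 8.6
position: [0.571, 0.0887, 0.1232]
eef_rot: [-0.001, 0.728, 0.686, -0.0]
wrist_force: [0.2, -0.1, -4.4]
opening: 0.0245
t: 9.1
position: [0.5708, 0.0887, 0.1179]
eef_rot: [-0.001, 0.728, 0.686, -0.001]
wrist_force: [0.7, 0.2, -5.5]
opening: 0.0242
```

```bash

python3 -m handwheel '{"dp":[[0,0,0.1],[0,0,0.2],[0,0,0.2]],"yaw":[0,0,0],"jaw":[0,0,0]}' 90
python3 -m handwheel '{"dp":[[0,0,0.1],[0,0,0.2],[0,0,0.2]],"yaw":[0,0,0],"jaw":[0,0,0]}' 90
python3 -m handwheel '{"dp":[[0,0,0.1],[0,0,0.2],[0,0,0.2]],"yaw":[0,0,0],"jaw":[0,0,0]}' 90; python3 -c "
from h import *
print(r.observe()['ft_torque'])"
```

```text
t: 9.48
position: [0.5707, 0.0887, 0.1158]
eef_rot: [-0.001, 0.728, 0.686, -0.001]
wrist_force: [0.2, 0.2, -5.3]
opening: 0.0244
t: 9.85
position: [0.5706, 0.0887, 0.1136]
eef_rot: [-0.001, 0.728, 0.686, -0.001]
wrist_force: [1.4, -0.4, -3.9]
opening: 0.0246
t: 10.22
position: [0.5705, 0.0887, 0.1115]
eef_rot: [-0.001, 0.728, 0.686, -0.001]
wrist_force: [0.0, 0.5, -4.3]
opening: 0.0246
[ 0.25597472 -0.0279492  -0.00769746]
```

```bash

python3 -m handwheel '{"dp":[[0,0.05,0.1],[0,0.1,0.15],[0,0.1,0.15]],"yaw":[0,0,0],"jaw":[0,0,0]}' 90
python3 -m handwheel '{"dp":[[0,0,0.1],[0,0,0.15],[0,0,0.15]],"yaw":[0,0,0],"jaw":[0,0,0]}' 90
python3 -m handwheel '{"dp":[[0,0,0.1],[0,0,0.15],[0,0,0.15]],"yaw":[0,0,0],"jaw":[0,0,0]}' 90; python3 -c "
from h import *
print(r.observe()['ft_torque'])"
```

```text
t: 10.6
position: [0.5715, 0.0886, 0.1105]
eef_rot: [-0.001, 0.728, 0.686, -0.001]
wrist_force: [-1.4, 0.2, -1.2]
opening: 0.0248
t: 10.98
position: [0.5717, 0.0886, 0.1099]
eef_rot: [-0.0, 0.728, 0.686, -0.001]
wrist_force: [-3.3, 1.7, 2.9]
opening: 0.0245
t: 11.35
position: [0.5717, 0.0887, 0.1093]
eef_rot: [-0.0, 0.728, 0.686, -0.0]
wrist_force: [-3.2, 3.2, 6.8]
opening: 0.0244
[-0.25126816  0.95140351 -0.38126726]
```

Contact felt at TCP z≈0.1107, so the prong tops are at ≈0.1076, which agrees with vision (0.107). I'll ease off and slide in.

```bash

python3 -m handwheel '{"dp":[[0,0,-0.1],[0,-0.05,-0.15],[0,-0.05,-0.15]],"yaw":[0,0,0],"jaw":[0,0,0]}' 90
python3 -m handwheel '{"dp":[[-0.2,0,0],[-0.4,0,0],[-0.6,0,0],[-0.6,0,0]],"yaw":[0,0,0,0],"jaw":[0,0,0,0]}' 90
python3 - <<'E'
from h import *
print(r.observe()['ft_torque'])
cv2.imwrite("pics/s1.png",crop("scene",150,130,110,100,6))
E
```

```text
t: 11.72
position: [0.5716, 0.0886, 0.1103]
eef_rot: [0.0, 0.728, 0.686, -0.0]
wrist_force: [-1.3, 0.8, 0.1]
opening: 0.0248
t: 12.22
position: [0.5717, 0.0824, 0.1105]
eef_rot: [0.0, 0.728, 0.686, 0.0]
wrist_force: [1.2, 2.0, 0.4]
opening: 0.0244
[ 0.32461304 -0.08132776  0.05874424]
```

View pics/s1.png

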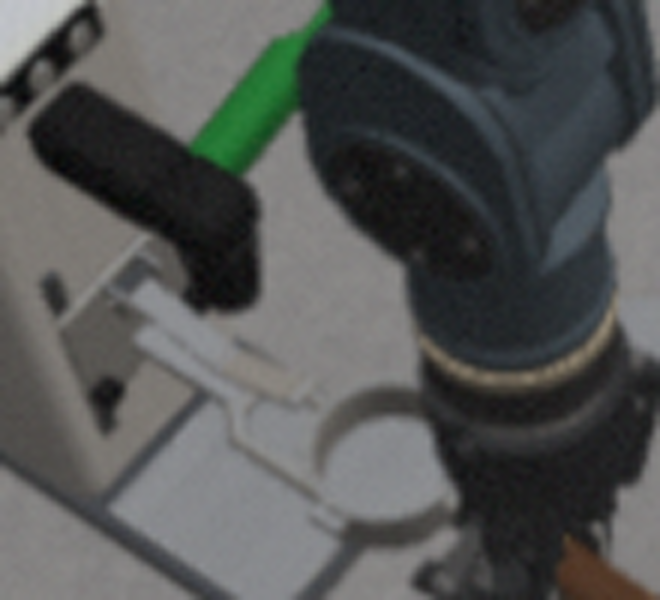

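The head is on the fork tips, centred, with the rim just short of the lip (about crop (310,400)). Sliding in small steps.

```bash

python3 -m handwheel '{"dp":[[-0.2,0,0],[-0.4,0,0],[-0.6,0,0],[-0.8,0,0]],"yaw":[0,0,0,0],"jaw":[0,0,0,0]}' 90
python3 -m handwheel '{"dp":[[-0.2,0,0],[-0.4,0,0],[-0.6,0,0],[-0.8,0,0]],"yaw":[0,0,0,0],"jaw":[0,0,0,0]}' 90
python3 -c "
from h import *
print(r.observe()['ft_torque'])"
```

```text
t: 12.78
position: [0.5712, 0.0744, 0.1105]
eef_rot: [0.0, 0.728, 0.686, 0.0]
wrist_force: [-0.1, 2.7, 1.0]
opening: 0.0245
t: 13.28
position: [0.571, 0.0667, 0.1108]
eef_rot: [0.0, 0.728, 0.686, 0.001]
wrist_force: [0.9, 5.1, 0.5]
opening: 0.0244
[ 0.78810744 -0.10242647 -0.01199601]
```

```bash

python3 -m handwheel '{"dp":[[-0.2,0,0],[-0.4,0,0],[-0.6,0,0],[-0.8,0,0]],"yaw":[0,0,0,0],"jaw":[0,0,0,0]}' 90
python3 -m handwheel '{"dp":[[-0.2,0,0],[-0.4,0,0],[-0.6,0,0],[-0.8,0,0]],"yaw":[0,0,0,0],"jaw":[0,0,0,0]}' 90
python3 -c "
from h import *
print(r.observe()['ft_torque'])"
```

```text
t: 13.78
position: [0.5708, 0.0597, 0.1111]
eef_rot: [-0.0, 0.727, 0.686, 0.002]
wrist_force: [1.7, 7.7, 2.7]
opening: 0.0247
t: 14.28
position: [0.5703, 0.0531, 0.1113]
eef_rot: [-0.002, 0.727, 0.687, 0.003]
wrist_force: [0.5, 7.4, 3.2]
opening: 0.0248
[ 1.40187077 -0.04299881 -0.01844   ]
```

```bash

python3 -m handwheel '{"dp":[[-0.2,0,0],[-0.5,0,0],[-0.8,0,0],[-1.0,0,0]],"yaw":[0,0,0,0],"jaw":[0,0,0,0]}' 90
python3 -m handwheel '{"dp":[[-0.2,0,0],[-0.4,0,0],[-0.6,0,0],[-0.8,0,0]],"yaw":[0,0,0,0],"jaw":[0,0,0,0]}' 90
python3 -c "
from h import *
print(r.observe()['ft_torque'])
cv2.imwrite('pics/s2.png',crop('scene',130,130,110,100,6))"
```

```text
t: 14.78
position: [0.5697, 0.0451, 0.1116]
eef_rot: [-0.003, 0.727, 0.687, 0.005]
wrist_force: [0.4, 9.4, 2.4]
opening: 0.0248
t: 15.28
position: [0.5692, 0.0397, 0.1119]
eef_rot: [-0.005, 0.726, 0.687, 0.007]
wrist_force: [0.5, 10.7, 2.9]
opening: 0.0248
[ 1.79723455  0.00419786 -0.07729323]
```

View pics/s2.png

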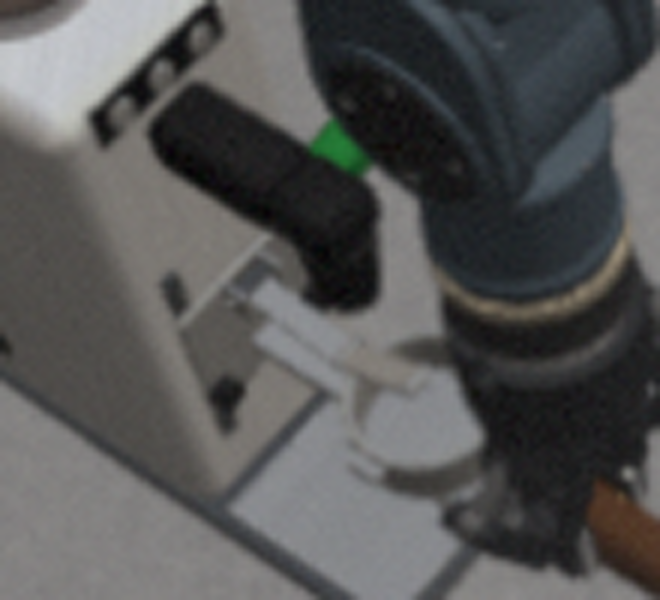

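The strap rides on the rim at crop (420,380), all in order with about 20 mm to go.

```bash

python3 -m handwheel '{"dp":[[-0.2,0,0],[-0.4,0,0],[-0.6,0,0],[-0.8,0,0]],"yaw":[0,0,0,0],"jaw":[0,0,0,0]}' 90
python3 -m handwheel '{"dp":[[-0.2,0,0],[-0.4,0,0],[-0.5,0,0]],"yaw":[0,0,0],"jaw":[0,0,0]}' 90
python3 -c "
from h import *
print(r.observe()['ft_torque'])"
```

```text
t: 15.82
position: [0.5688, 0.0352, 0.1124]
eef_rot: [-0.007, 0.725, 0.688, 0.01]
wrist_force: [0.1, 14.2, 4.1]
opening: 0.0247
t: 16.2
position: [0.5685, 0.0351, 0.1133]
eef_rot: [-0.011, 0.724, 0.689, 0.013]
wrist_force: [-0.2, 16.2, 4.4]
opening: 0.0248
[ 2.81371049  0.08883419 -0.10349701]
```

Stalled near where the rim meets the nose, which is where resistance should peak (measured 16 N). The tool is also pressing down about 9 N. I'll lift it slightly to cut fork friction and lean in a bit further.

```bash

python3 -m handwheel '{"dp":[[-0.1,0,-0.1],[-0.3,0,-0.15],[-0.4,0,-0.15],[-0.5,0,-0.15]],"yaw":[0,0,0,0],"jaw":[0,0,0,0]}' 90
python3 -c "
from h import *
print(r.observe()['ft_torque'])
cv2.imwrite('pics/s3.png',crop('scene',130,130,110,100,6))"
```

```text
t: 16.7
position: [0.568, 0.0329, 0.1148]
eef_rot: [-0.013, 0.724, 0.69, 0.015]
wrist_force: [0.5, 8.3, 1.9]
opening: 0.0244
[ 1.40002231 -0.06782681  0.01585394]
```

View pics/s3.png

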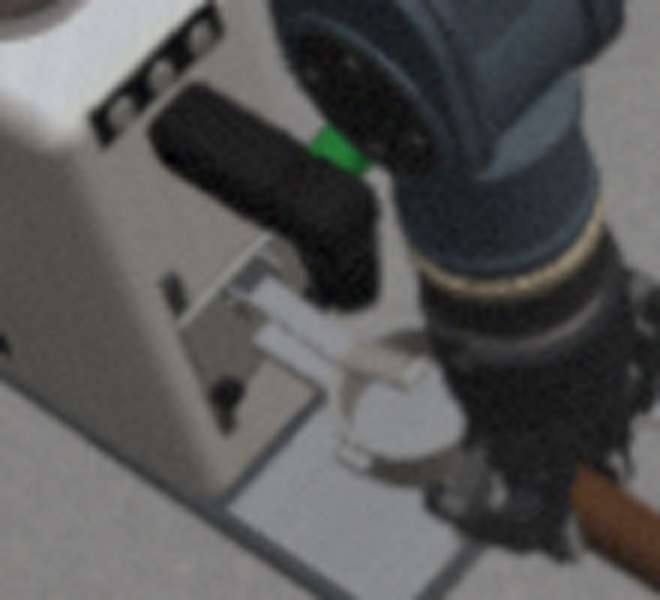

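The rim has moved in further (lug at crop (350,457)) and the push dropped to 8 N, so the nose is passing over. Continuing.

```bash

python3 -m handwheel '{"dp":[[-0.1,0,0],[-0.2,0,0],[-0.3,0,0],[-0.4,0,0],[-0.5,0,0]],"yaw":[0,0,0,0,0],"jaw":[0,0,0,0,0]}' 90
python3 -m handwheel '{"dp":[[-0.1,0,0],[-0.2,0,0],[-0.3,0,0],[-0.4,0,0],[-0.5,0,0]],"yaw":[0,0,0,0,0],"jaw":[0,0,0,0,0]}' 90
python3 -c "
from h import *
print(r.observe()['ft_torque'])"
```

```text
t: 17.38
position: [0.5676, 0.0283, 0.1146]
eef_rot: [-0.013, 0.723, 0.69, 0.015]
wrist_force: [1.0, 8.4, 1.6]
opening: 0.0246
t: 18.0
position: [0.5673, 0.0245, 0.1148]
eef_rot: [-0.014, 0.723, 0.69, 0.016]
wrist_force: [0.5, 7.7, 3.2]
opening: 0.0247
[ 1.14213912 -0.0850317   0.04604253]
```

```bash

python3 -m handwheel '{"dp":[[-0.1,0,0],[-0.2,0,0],[-0.3,0,0],[-0.4,0,0]],"yaw":[0,0,0,0],"jaw":[0,0,0,0]}' 90
python3 -m handwheel '{"dp":[[-0.1,0,0],[-0.2,0,0],[-0.3,0,0]],"yaw":[0,0,0],"jaw":[0,0,0]}' 90
python3 -c "
from h import *
print(r.observe()['ft_torque'])"
```

```text
t: 18.5
position: [0.5671, 0.0219, 0.115]
eef_rot: [-0.015, 0.723, 0.691, 0.017]
wrist_force: [0.4, 7.8, 2.8]
opening: 0.0247
t: 18.88
position: [0.5669, 0.0202, 0.1153]
eef_rot: [-0.016, 0.722, 0.691, 0.018]
wrist_force: [0.0, 7.7, 2.8]
opening: 0.0248
[ 1.15919802 -0.0746273   0.02844103]
```

```bash

python3 -m handwheel '{"dp":[[-0.1,0,0],[-0.2,0,0],[-0.3,0,0]],"yaw":[0,0,0],"jaw":[0,0,0]}' 90
python3 -m handwheel '{"dp":[[-0.1,0,0],[-0.2,0,0],[-0.3,0,0]],"yaw":[0,0,0],"jaw":[0,0,0]}' 90
python3 -m handwheel '{"dp":[[-0.1,0,0],[-0.2,0,0],[-0.3,0,0]],"yaw":[0,0,0],"jaw":[0,0,0]}' 90
python3 -c "
from h import *
print(r.observe()['ft_torque'])"
```

```text
t: 19.25
position: [0.5667, 0.0185, 0.1156]
eef_rot: [-0.017, 0.722, 0.691, 0.02]
wrist_force: [0.1, 7.0, 3.2]
opening: 0.0244
t: 19.62
position: [0.5665, 0.0179, 0.116]
eef_rot: [-0.019, 0.722, 0.692, 0.022]
wrist_force: [-0.0, 10.0, 4.0]
opening: 0.0246
t: 20.0
position: [0.5664, 0.0179, 0.1166]
eef_rot: [-0.021, 0.721, 0.692, 0.024]
wrist_force: [-0.0, 12.5, 4.2]
opening: 0.0246
[ 2.08027631 -0.12403502 -0.09121406]
```

It is against the end stop: y holds at 0.0179 while the push rises from 7 to 12.5 N, and the estimated origin is within 2 mm of home. The handle has been pitched up about 3.7° by arm compliance. I'll lighten the grip, press lightly inward and lower the handle until the head seats level.

```bash

python3 -m handwheel '{"dp":[[-0.1,0,0],[-0.2,0,0.1],[-0.2,0,0.2],[-0.2,0,0.3],[-0.2,0,0.3]],"yaw":[0,0,0,0,0],"jaw":[0,0,0,0,0]}' 20
python3 -m handwheel '{"dp":[[-0.15,0,0.1],[-0.2,0,0.2],[-0.2,0,0.3],[-0.2,0,0.3]],"yaw":[0,0,0,0],"jaw":[0,0,0,0]}' 20
python3 -c "
from h import *
print(r.observe()['ft_torque'])"
```

```text
t: 20.62
position: [0.5666, 0.018, 0.1161]
eef_rot: [-0.021, 0.721, 0.692, 0.026]
wrist_force: [-2.0, 10.7, 9.5]
opening: 0.0245
t: 21.12
position: [0.5663, 0.0179, 0.115]
eef_rot: [-0.022, 0.721, 0.693, 0.027]
wrist_force: [-2.4, 9.8, 8.5]
opening: 0.0243
[ 1.12552891  0.53257061 -0.28909599]
```

```bash
cat > pitch.py <<'E'
from h import *
from scipy.spatial import ConvexHull
im=vision.read_camera("scene");hsv=cv2.cvtColor(im,cv2.COLOR_RGB2HSV)
m=((hsv[...,0]<16)&(hsv[...,1]>90)&(hsv[...,2]>30)).astype(np.uint8); m[:150]=0;m[260:]=0;m[:,:190]=0;m[:,300:]=0
n,l,s,c=cv2.connectedComponentsWithStats(m);i=1+np.argmax(s[1:,4]);ys,xs=np.nonzero(l==i)
print("mask",s[i])
v=np.c_[xs,ys];d=v@np.array([.75,.66]);print("obs far end",v[d>d.max()-2].mean(0),"top row/bottom at x=250",ys[xs==250].min() if (xs==250).any() else 0,ys[xs==250].max() if (xs==250).any() else 0)
a=np.radians(-93.45);X=np.array([np.cos(a),np.sin(a),0]);Y=np.array([-X[1],X[0],0])
for p in(-4,-2,0,2,4):
    t=np.radians(p) # handle up
    xx=np.cos(t)*X-np.array([0,0,np.sin(t)]);zz=np.cross(xx,Y)
    O=np.array([.5622,-.0707,.1076]); 
    P=[O+xx*x+Y*y+zz*z for x in(-.166,-.115) for y in(-.013,.013) for z in(.004,.032)]
    q=proj("scene",P).astype(np.int32);M=np.zeros_like(m);cv2.fillConvexPoly(M,cv2.convexHull(q),1)
    yy,x2=np.nonzero(M);w=np.c_[x2,yy];e=w@np.array([.75,.66])
    print(p,"far end",w[e>e.max()-2].mean(0),"rows at 250",yy[x2==250].min() if (x2==250).any() else 0,yy[x2==250].max() if (x2==250).any() else 0)
E
python3 pitch.py
```

```text
mask [220 203  28  24 285]
obs far end [245.9 224.4] top row/bottom at x=250 0 0
-4 far end [246.82608696 231.65217391] rows at 250 224 229
-2 far end [246.63636364 230.68181818] rows at 250 222 227
0 far end [246.63636364 229.68181818] rows at 250 224 226
2 far end [246.34615385 228.19230769] rows at 250 222 225
4 far end [246.2 227.4] rows at 250 223 224
```

The handle still sits about 3° up, because the inward push above the stop pitches it that way. I'll relax the push and lower with the light grip.

```bash

python3 -m handwheel '{"dp":[[0,0,0],[0,0,0.1],[0,0,0.2],[0,0,0.3],[0,0,0.3]],"yaw":[0,0,0,0,0],"jaw":[0,0,0,0,0]}' 20
python3 -m handwheel '{"dp":[[-0.05,0,0.1],[-0.05,0,0.2],[-0.05,0,0.3],[-0.05,0,0.3]],"yaw":[0,0,0,0],"jaw":[0,0,0,0]}' 20
python3 pitch.py | head -2
```

```text
t: 21.8
position: [0.5663, 0.0182, 0.1137]
eef_rot: [-0.022, 0.721, 0.692, 0.027]
wrist_force: [-2.1, 6.3, 9.2]
opening: 0.0248
t: 22.3
position: [0.5663, 0.0185, 0.1124]
eef_rot: [-0.022, 0.721, 0.692, 0.028]
wrist_force: [-2.2, 6.4, 9.7]
opening: 0.0247
mask [220 204  29  25 289]
obs far end [245.69230769 225.61538462] top row/bottom at x=250 0 0
```

```bash

python3 -m handwheel '{"dp":[[-0.05,0,0.1],[-0.1,0,0.2],[-0.1,0,0.3],[-0.1,0,0.3]],"yaw":[0,0,0,0],"jaw":[0,0,0,0]}' 20
python3 pitch.py | head -2
python3 -m handwheel '{"dp":[[-0.1,0,0],[-0.1,0,0],[-0.1,0,0]],"yaw":[0,0,0],"jaw":[0,0,0]}' 20
python3 -c "
from h import *
print(r.observe()['ft_torque'])"
```

```text
t: 22.85
position: [0.5664, 0.0187, 0.1119]
eef_rot: [-0.022, 0.721, 0.692, 0.029]
wrist_force: [-2.1, 8.4, 10.3]
opening: 0.0245
mask [220 204  29  25 292]
obs far end [246.2 225.4] top row/bottom at x=250 0 0
t: 23.28
position: [0.5662, 0.0186, 0.1127]
eef_rot: [-0.023, 0.721, 0.692, 0.03]
wrist_force: [-1.6, 7.5, 5.8]
opening: 0.0245
[ 0.86776832  0.31978023 -0.17845763]
```

```bash

python3 -m handwheel '{"dp":[[0,0,0],[0,0,0],[0,0,0],[0,0,0]],"yaw":[0,0,0,0],"jaw":[0.33,0.36,0.45,0.45]}' 20
python3 - <<'E'
from h import *
print(r.observe()['ft_torque'])
cv2.imwrite("pics/e1.png",crop("scene",130,130,130,100,6))
E
python3 pitch.py|head -2
```

```text
t: 23.78
position: [0.566, 0.0182, 0.1122]
eef_rot: [-0.023, 0.721, 0.692, 0.03]
wrist_force: [0.6, -0.2, 0.2]
opening: 0.0387
[-0.01775998 -0.00126944  0.03613107]
mask [219 205  29  25 309]
obs far end [245.2        226.53333333] top row/bottom at x=250 0 0
```

View pics/e1.png

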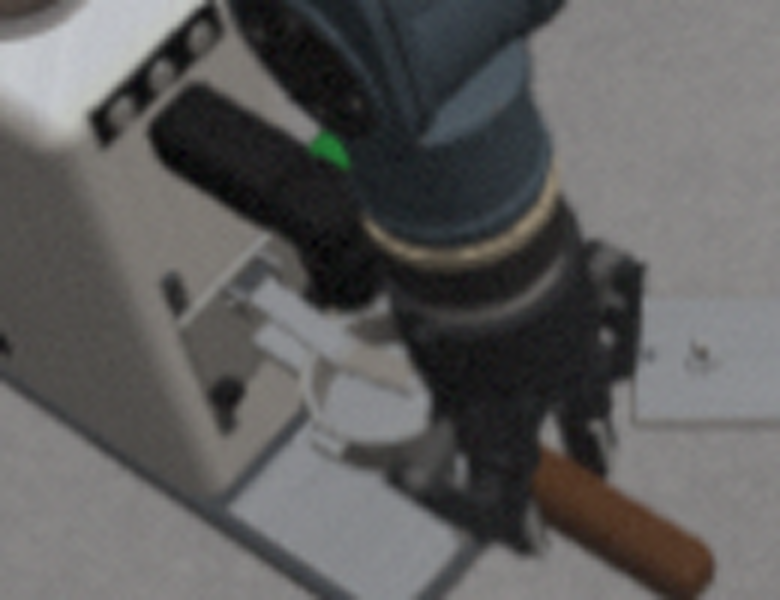

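Released: the pf stays put with the strap over the basket (strap at crop (380,375)), and tool forces are zero. Now retract upward and outward, then check home numerically.

```bash

python3 -m handwheel '{"dp":[[0,0,0],[0,0,0],[0,0,0],[0.1,0,-1],[0.2,0,-2],[0.3,0,-3.5],[0.4,0,-5],[0.6,0,-7],[0.8,0,-9],[2,0,-11],[5,0,-12],[8,0,-13]],"yaw":[0,0,0,0,0,0,0,0,0,0,0,0],"jaw":[0.8,1,1,1,1,1,1,1,1,1,1,1]}'
python3 -m handwheel '{"dp":[[4,0,0],[8,0,0],[12,0,0],[15,0,0],[15,0,0]],"yaw":[0,0,0,0,0],"jaw":[1,1,1,1,1]}'
cat > fit.py <<'E'
from h import *
from scipy.optimize import minimize
def hmask(n,box,im):
    hsv=cv2.cvtColor(im,cv2.COLOR_RGB2HSV);m=((hsv[...,0]<16)&(hsv[...,1]>90)&(hsv[...,2]>25)).astype(np.uint8)
    x,y,w,h=box;k=np.zeros_like(m);k[y:y+h,x:x+w]=m[y:y+h,x:x+w]
    _,l,s,c=cv2.connectedComponentsWithStats(k);i=1+np.argmax(s[1:,4]);return (l==i),s[i],c[i]
def pts(O,a,p,n):
    t=np.radians(p);A=np.radians(a);X=np.array([np.cos(A),np.sin(A),0]);Y=np.array([-X[1],X[0],0])
    xx=np.cos(t)*X-np.array([0,0,np.sin(t)]);zz=np.cross(xx,Y)
    q=proj(n,[O+xx*x+Y*y+zz*z for x in(-.166,-.058) for y in(-.011,.011) for z in(.004,.032)])
    M=np.zeros((420,560),np.uint8);cv2.fillConvexPoly(M,np.round(cv2.convexHull(q.astype(np.float32))*16).astype(np.int32),1,shift=4)
    ys,xs=np.nonzero(M);return xs,ys
def show(name,n,m,O,a,ps):
    ys,xs=np.nonzero(m);f=lambda x,y:(np.round([x.mean(),y.mean()],2),np.degrees(.5*np.arctan2(2*np.cov(x,y)[0,1],np.cov(x,y)[0,0]-np.cov(x,y)[1,1])).round(2),len(x))
    print(name,"obs",*f(xs,ys))
    for p in ps: print("   pitch",p,*f(*pts(O,a,p,n)))
if __name__=="__main__":
    s0=cv2.cvtColor(cv2.imread("pics/scene0.png"),cv2.COLOR_BGR2RGB);t0=cv2.cvtColor(cv2.imread("pics/top0.png"),cv2.COLOR_BGR2RGB)
    S=np.array([.5595,.29,.06])
    show("start scene","scene",hmask("scene",(320,205,40,46),s0)[0],S,3,[0]);show("start top","top",hmask("top",(225,204,20,45),t0)[0],S,3,[0])
    s1=vision.read_camera("scene");t1=vision.read_camera("top");np.savez("end.npz",s=s1,t=t1)
    G=np.array([.5622,-.0707,.1076])
    show("end scene","scene",hmask("scene",(200,180,70,60),s1)[0],G,-93.45,[-3,0,3])
    try: show("end top","top",hmask("top",(270,150,60,60),t1)[0],G,-93.45,[-3,0,3])
    except Exception as e: print(e)
E
python3 fit.py
```

```text
t: 25.38
position: [0.5682, 0.0889, 0.2499]
eef_rot: [-0.022, 0.721, 0.692, 0.031]
wrist_force: [-0.5, 0.3, 0.2]
opening: 0.0858
t: 26.0
position: [0.5743, 0.2404, 0.2621]
eef_rot: [-0.022, 0.72, 0.693, 0.031]
wrist_force: [-0.4, -0.6, -0.5]
opening: 0.0854
start scene obs [339.99 231.8 ] -61.64 319
   pitch 0 [338.92 233.72] -62.53 488
start top obs [234.56 217.76] 88.08 314
   pitch 0 [234.89 220.56] 85.79 320
end scene obs [229.42 215.2 ] 31.14 362
   pitch -3 [229.92 218.34] 34.05 612
   pitch 0 [229.36 216.99] 32.89 602
   pitch 3 [228.76 215.67] 31.33 600
end top obs [313.21 178.36] 1.34 255
   pitch -3 [313.19 178.29] 1.52 358
   pitch 0 [313.04 177.99] 2.33 364
   pitch 3 [313.49 177.66] 2.73 368
```

```bash
python3 - <<'E'
from h import *
from scipy.ndimage import map_coordinates
d=np.load("end.npz");ld=lambda p:cv2.cvtColor(cv2.imread(p),cv2.COLOR_BGR2RGB)
def edge(n,im,O,a,lab):
    A=np.radians(a);X=np.array([np.cos(A),np.sin(A),0]);Y=np.array([-X[1],X[0],0]);xs=np.arange(-.195,-.130,.0005);pr=0
    for y in(-.005,0,.005):
        q=proj(n,[O+X*x+Y*y+[0,0,.03] for x in xs]);pr=pr+map_coordinates(im.mean(2),[q[:,1],q[:,0]],order=1)
    pr/=3;lo=pr[-20:].mean();hi=pr[:20].mean();print(lab,"bg",hi.round(),"fg",lo.round(),"end x mm",1e3*xs[np.where(pr>(lo+hi)/2)[0].max()])
S=np.array([.5595,.29,.06]);G=np.array([.5622,-.0707,.1076])
edge("scene",ld("pics/scene0.png"),S,3,"start scene");edge("top",ld("pics/top0.png"),S,3,"start top")
edge("scene",d["s"],G,-93.45,"end scene");edge("top",d["t"],G,-93.45,"end top")
import time
a=vision.read_camera("scene").astype(int);print("change since",np.abs(a-d["s"])[130:250,130:270].max(), np.abs(a-d["s"])[130:250,130:270].mean())
for n,p in(("scene","pics/scene0.png"),("top","pics/top0.png")): print(n)
E
```

```text
start scene bg 122.0 fg 56.0 end x mm -164.49999999999997
start top bg 94.0 fg 35.0 end x mm -166.49999999999997
end scene bg 130.0 fg 57.0 end x mm -169.99999999999997
end top bg 98.0 fg 36.0 end x mm -165.49999999999997
change since 66 1.831765873015873
scene
top
```

Top view says home (+1 mm) but the scene view says about 5 mm short, so I'll settle it by touch: a gentle nudge on the handle end with shut fingers.

```bash
python3 -c "
from h import *
goto([.574,.135,.122],-3.45)
print(R.from_quat(np.roll(r.observe()['eef_rot'],-1)).as_matrix().round(3))"
```

```text
dp [-11.27   0.23  13.17] yaw 0.017 tilt 4.29 t 26.15
[[ 0.042  0.999  0.014]
 [ 0.996 -0.043  0.073]
 [ 0.074  0.011 -0.997]]
```

```bash

python3 -m handwheel '{"dp":[[0,0.2,3],[0,0.2,6],[-2,0.2,9],[-4,0.2,11],[-6,0.2,13.2],[-8,0.2,13.2],[-10,0.2,13.2],[-11.3,0.2,13.2],[-11.3,0.2,13.2],[-11.3,0.2,13.2]],"yaw":[0.02,0.02,0.02,0.02,0.02,0.02,0.02,0.02,0.02,0.02],"jaw":[0,0,0,0,0,0,0,0,0,0]}'
python3 -m handwheel '{"dp":[[-0.3,0,0],[-0.6,0,0],[-1.0,0,0],[-1.4,0,0],[-1.4,0,0]],"yaw":[0,0,0,0,0],"jaw":[0,0,0,0,0]}'
python3 -m handwheel '{"dp":[[-0.2,0,0],[-0.4,0,0],[-0.4,0,0]],"yaw":[0,0,0],"jaw":[0,0,0]}'
```

```text
t: 27.4
position: [0.5741, 0.1351, 0.1223]
eef_rot: [-0.022, 0.728, 0.684, 0.031]
wrist_force: [-0.2, 0.2, -0.5]
opening: 0.0002
t: 28.02
position: [0.5732, 0.1208, 0.1212]
eef_rot: [-0.022, 0.728, 0.684, 0.031]
wrist_force: [-0.3, 0.4, 0.2]
opening: -0.0003
t: 28.4
position: [0.573, 0.1166, 0.1209]
eef_rot: [-0.022, 0.728, 0.684, 0.031]
wrist_force: [-0.5, -0.4, -0.3]
opening: -0.0001
```

```bash

for i in 1 2 3; do python3 -m handwheel '{"dp":[[-0.1,0,0],[-0.2,0,0],[-0.25,0,0]],"yaw":[0,0,0],"jaw":[0,0,0]}' | grep -E "pos|force"; done
```

```text
position: [0.5728, 0.1141, 0.1207]
wrist_force: [0.1, -0.8, 0.2]
position: [0.5726, 0.1116, 0.1204]
wrist_force: [0.1, 1.0, 0.7]
position: [0.5725, 0.109, 0.1203]
wrist_force: [0.2, 0.2, -1.0]
```

```bash

python3 -m handwheel '{"dp":[[-0.1,0,0],[-0.15,0,0],[-0.15,0,0]],"yaw":[0,0,0],"jaw":[0,0,0]}' | grep -E "pos|force"
python3 -m handwheel '{"dp":[[-0.1,0,0],[-0.15,0,0],[-0.15,0,0]],"yaw":[0,0,0],"jaw":[0,0,0]}' | grep -E "pos|force"
```

```text
position: [0.5724, 0.1074, 0.1202]
wrist_force: [1.1, -0.2, 1.1]
position: [0.5723, 0.106, 0.12]
wrist_force: [0.6, 0.3, -0.0]
```

```bash

python3 -m handwheel '{"dp":[[-0.1,0,0],[-0.15,0,0],[-0.15,0,0]],"yaw":[0,0,0],"jaw":[0,0,0]}' | grep -E "pos|force"
```

```text
position: [0.5723, 0.1057, 0.1202]
wrist_force: [0.4, 5.8, 0.8]
```

```bash

python3 -m handwheel '{"dp":[[-0.1,0,0],[-0.2,0,0],[-0.25,0,0],[-0.25,0,0]],"yaw":[0,0,0,0],"jaw":[0,0,0,0]}' | grep -E "pos|force"
python3 -m handwheel '{"dp":[[0.2,0,0],[0.6,0,0],[2,0,0],[4,0,0],[6,0,-1],[8,0,-3],[10,0,-6],[11,0,-9],[12,0,-12],[12,0,-12],[12,0,-12]],"yaw":[0,0,0,0,0,0,0,0,0,0,0],"jaw":[0,0,0,0,0,0,0,0,0,0,0]}'
sed -i 's/np.savez("end.npz"/np.savez("end2.npz"/' fit.py; python3 fit.py | tail -8
python3 - <<'E'
import numpy as np,cv2
a=np.load("end.npz")["s"];b=np.load("end2.npz")["s"]
g=lambda i:cv2.GaussianBlur(cv2.cvtColor(i,cv2.COLOR_RGB2GRAY),(0,0),1).astype(np.float32)[185:235,185:260]
print("shift px",cv2.phaseCorrelate(g(a),g(b),cv2.createHanningWindow((75,50),cv2.CV_32F)))
E
```

```text
position: [0.5723, 0.1057, 0.1205]
wrist_force: [0.2, 8.5, 1.1]
t: 32.52
position: [0.5774, 0.2159, 0.2497]
eef_rot: [-0.024, 0.727, 0.685, 0.034]
wrist_force: [0.0, 0.6, -0.7]
opening: 0.0001
end scene obs [229.49 215.3 ] 31.55 365
   pitch -3 [229.92 218.34] 34.05 612
   pitch 0 [229.36 216.99] 32.89 602
   pitch 3 [228.76 215.67] 31.33 600
end top obs [313.16 178.33] 1.48 255
   pitch -3 [313.19 178.29] 1.52 358
   pitch 0 [313.04 177.99] 2.33 364
   pitch 3 [313.49 177.66] 2.73 368
shift px ((0.43550774186871166, 0.11837357514805902), 1.0021780741373698)
```

At the handle end the push was stiff at once: 8.5 N with no movement, and contact where a fully home handle should be. The robot is clear, so I'll hand in.

```bash
python3 -c "
from cell import r
print(r.close_job(), r.observe()['wrist_force'])"
```

```text
the job is handed in; nothing more can be done
the job is handed in; nothing more can be done
```

I parked the portafilter in the grinder's fork and let go, and handed the job in at about 32.6 s. It reported no verdict. I gripped the dark handle and lifted the portafilter off the stand. I felt the prong tops at about 108 mm, then slid it in under the sprung arm with at most about 16 N at the wrist.

**Last checks**
- **Home:** A gentle push on the handle end met a firm stop, 8.5 N with no movement, about where a fully home handle should be. Handle-end measurements disagreed: the top camera put it within about 1 mm of home, the scene camera about 5 mm short. I trusted the touch.
- **Level:** In the scene view the handle fits level. The camera fits are only good to a couple of degrees. Before I let go, arm compliance had pitched the handle up about 3 to 4°, so I lowered it under a light grip.
- **Hold-down arm:** In the last picture, taken just after the jaws opened, the strap lies over the basket. I had no reading of its angle.
- **Robot and bystanders:** The robot was clear, with the wrist force near zero. I planned the moves clear of the bystanders and felt no unexpected force, but did not measure their positions at the end.

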